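# Close up a door controller

### The arm

A 6-joint arm with a two-finger parallel gripper is mounted at the origin on the work surface. World frame = base frame: x ahead of the robot, y to its left, z up, the work surface at z = 0. Lengths are in mm, angles in rad, forces in N, time in s.
With the tool pointing down it reaches from about 275 to 750 mm from the base axis. Payload 10.2 kg.
Tool frame: the origin (TCP) lies between the finger pads; the fingertips stand 8 mm ahead of it and the grasp point (between the pads) lies 11 mm behind it; z points along the fingers, y is the line along which they close (so a half turn about z gives the same grasp; the last joint's range is limited). The gripper opens to 85 mm and grips with 20 to 120 N. Pads are 22 mm wide; open, the fingers measure 114 mm over their backs; the gripper's body (76 mm by 85 mm) begins 54 mm behind the grasp point. The pads swing forward as they close: fully open they stand 13 mm farther back than shut.
Start: joints at [-1.457, 0.313, 1.498, -0, 1.331, -0.223], TCP at [173.483, -495.515, 239.294] pointing down, gripper open.
Joint ranges: [-2.94, 2.94], [-0.97, 2.17], [0.19, 2.56], [-1.23, 4.37], [0.02, 3.11], [-2.88, 2.88]. Speed limits (rad/s): [2.39, 2.39, 3.01, 3.14, 3.14, 3.14].

### API

Orientations are given as a unit quaternion [w, x, y, z].
In Python, from rig import * gives the robot as it stands.
- The arm moves only by the shell command python3 -m handwheel 'ROWS' [FORCE]. ROWS is JSON, a list that holds one entry, the list of rows, each a list of 7 numbers: the shift along the world's x, y, z in mm, then the turn, a rotation vector about the world's x, y, z in degrees, then the opening, from -1 (shut) to 1 (fully open). A call has 1 to 8 rows; each row shifts and turns the commanded pose from where the row before left it; what a row does not reach is not made up. A row lasts 1/8 s, in which the tool goes at most 62.5 mm and 10.7 degrees, less where a joint would pass 70% of its speed; a pose out of reach is approached as far as the arm can. A call is refused whole if a number of a shift passes 62.5 or a number of a turn 10.7, either way. A call with a gripper value outside its range is refused whole. The fingers move at their own pace and stop on an object; FORCE is the grip in N (left out, the last holds). Time passes only in rows, so rows that do not move let the fingers close. It gives the time, the measured TCP pose, the force, the opening and the grip force at its end, in the units of the state.
- sense(): the state, without advancing time (a new reading comes with each control period).
- capture(name): name is "side" or "top" or "wrist"; returns a dict with "image" (400x640x3 uint8, red, green, blue), "fx", "fy", "cx", "cy" (pixels), "rvec" (rotation vector, rad) and "tvec" (3), from world to camera coordinates, as OpenCV has them; the wrist camera has in their place "hand_eye" (4x4, takes a point from camera to tool coordinates, whose origin is the TCP and whose axes are the flange's). Camera axes: x right, y down, z forward; pixel columns grow to the right and rows downward; lengths in mm; the calibration is good to about 2 mm. A picture is of the moment at which its call begins: read the wrist's pose just before it. There is no depth.
- finish_job(): hands the job in; it is judged then, once.
The state is a dict: "time_s": time; "joints": joint angles; "dq": joint speeds; "tau": joint torques, N m; "eef_pos": TCP position; "ee_rot": TCP orientation; "force": force on the tool from outside, world axes, zero at the start; "wrist_torque": the same for the moment, N m; "grip_width": opening from 0.0 (shut) to 1.0 (fully open); "grip_force": force on a finger pad.
Only numpy, scipy, OpenCV 4.12 (cv2) and the standard library are available. Lean on these libraries where they do the work, as an engineer would, in place of code of your own. Each camera call takes 0.05 s, during which the arm holds its last target. There are 200 camera calls.

### The job

The door-lock controller on the bench is still open: first slide its half-drawn electronics tray fully home into the housing, until the tray's front panel meets the housing. Then pick up the loose cover plate and seat it flat on top of the housing, handle up, with both pins through its holes, and let go. Leave the other things on the bench where they are.

Things in the scene. Friction and masses are not known exactly. Their poses are not given: they have to be found in the camera images.
- housing: White metal housing fixed to the bench, 150 (x) by 140 mm (y), rim 60 mm high, open on top and in front (-x). Origin: centre of its footprint at bench height, z up. Side walls 20 mm thick, centred at y = +-60 mm. It stands on an 8 mm aluminium plate that ends 80 mm behind and, as a 100 mm wide apron, 160 mm in front. The tray slides on this plate between the walls, 2 mm free each side.
- pin_a (a point): Tip of the upright steel pin on the left (+y) side wall of the housing, 60 mm from the housing's origin along its y, 74 mm above the bench. Both pins are 8 mm in diameter, stand 14 mm above the rim, and taper to 3 mm over their top 5 mm.
- pin_b (a point): Tip of the same kind of pin on the right (-y) side wall, at y = -60 mm.
- tray: Loose black tray with circuit board and battery pack, 0.35 kg, drawn 40 to 65 mm out of the front. Plate 135 by 96 by 4 mm, underside at 8 mm; upright front panel 124 wide, 5 thick, 44 mm high, its back face at x = -75 mm. Axes as the housing's. Origin on its underside: straight above the housing's origin when home, the panel then touching the fronts of the side walls.
- tray_tab (a point): Middle of the front (-x) end of the upright grip tab in the middle of the tray's front panel: 106 mm in front of the tray's origin and 30 mm above its underside. The tab sticks out 26 mm from the panel, is 10 mm thick (along y) and 36 mm high (18 to 54 mm above the bench). Push on it or pinch it.
- cover: Loose white cover plate, 150 (x) by 144 (y) by 5 mm, 0.35 kg, lying flat with a steel bridge handle on top. Origin: centre of the plate's underside, z up, handle along y. Half a turn makes no difference. Seated, its origin is straight above the housing's at 60 mm height, its x and y along the housing's.
- cover_handle (a point): Middle of the cover's handle bar, 38 mm above the plate's underside. The bar is 80 mm long (along the cover's y), 12 mm wide (x) and 14 mm high (top at 45 mm), on two posts 70 mm apart, 26 mm clear above the plate.
- cover_hole_a (a point): Centre, at the underside, of one 12 mm through hole of the cover, at y = +60 mm.
- cover_hole_b (a point): Centre, at the underside, of the other 12 mm hole, at y = -60 mm.
- bin: Bystander: open black parts bin with lock cylinders, 150 by 105 by 55 mm. Origin: centre of its underside.
- lever_handle: Bystander: steel door handle on a long plate, 40 by 170 mm, 59 mm high. Origin: centre of its underside.
- lock_case: Bystander: flat dark steel lock case with a face strip, about 95 by 165 by 22 mm. Origin: on its underside, near its middle.
There are look-alikes about, which are no part of the job. Leave any orange or purple look-alike of the tray alone.

How it is judged (in metres and radians):
On the way, in this order (a step that is already met when the one before it is completed fails the run):
1. the tray is slid fully home in the housing (x of tray in the frame of housing above -0.004 m and angle between tray's own z axis and vertical below 0.05 rad and z of tray in the frame of housing below 0.014 m), for 0.2 s.
2. the cover lies flat on the housing with both pins in its holes (x of cover in the frame of housing between -0.005 and 0.005 m and y of cover in the frame of housing between -0.005 and 0.005 m and z of cover in the frame of housing between 0.057 and 0.063 m and angle between cover's own z axis and vertical below 0.04 rad and angle between the x axis of cover and the x axis of housing, either way round below 0.07 rad), for 0.2 s.
At the end, for the whole second after the job is handed in: The tray is home (within 4 mm of touching the housing's front); the cover lies flat on the housing's rim, handle up, both pins through its holes (underside within 3 mm of the rim, centre within 5 mm each way, turned less than 0.07 rad, tilted less than 0.04 rad); both are at rest (all of step 1 and all of step 2 and linear speed of each of cover, tray below 0.02 m/s).
It fails at once if the bin is moved by more than 30 mm (distance of bin from where it was at the start of the episode above 0.03 m).
It fails at once if the lever handle is moved by more than 30 mm (distance of lever_handle from where it was at the start of the episode above 0.03 m).
It fails at once if the lock case is moved by more than 30 mm (distance of lock_case from where it was at the start of the episode above 0.03 m).
It also fails if it takes over 56 s, if anything falls off the work surface, if the arm or the gripper's body presses on something with over 40 N, if the wrist force passes 120 N, or if a joint passes its speed limit or range.

## Working session

There is one attempt and no reset: what is moved stays moved. The work goes in short steps, Python scripts to look and compute and a shell command to move; the robot and the scene stay as the last step left them, time stands still between calls to the robot, and variables do not carry over. Pictures are saved under pics/ and viewed, at most 10 in all, crops included, and the job is handed in when it is done.

```bash
mkdir -p pics; ls; python3 - <<'E'
from rig import *
import cv2
s=sense(); print(s['time_s'],s['eef_pos'],s['ee_rot'],s['force'])
for n in ("top","side"):
    c=capture(n); print(n,c['fx'],c['cx'],c['cy'],c['rvec'],c['tvec'])
    cv2.imwrite(f'pics/{n}0.png',c['image'][:,:,::-1])
    import pickle; pickle.dump(c,open(f'{n}0.pkl','wb'))
E
```

```text
pics
0.0 [ 173.46475932 -495.22823374  238.71101809] [-6.77130610e-04  9.85850645e-01  1.67624716e-01  4.25898427e-05] [-0.0759276   0.11737146 -0.33621792]
top 371.58665607563756 319.8750447062082 201.84857614096035 [ 2.18608996 -2.18683182  0.07173607] [  -7.21353474  546.30896491 1135.32202127]
side 372.4236216216786 314.3532056676674 200.1188450195986 [ 0.09662978 -2.72541402  1.53382747] [ 536.63684318   90.85207977 1122.96662414]
```

View pics/top0.png

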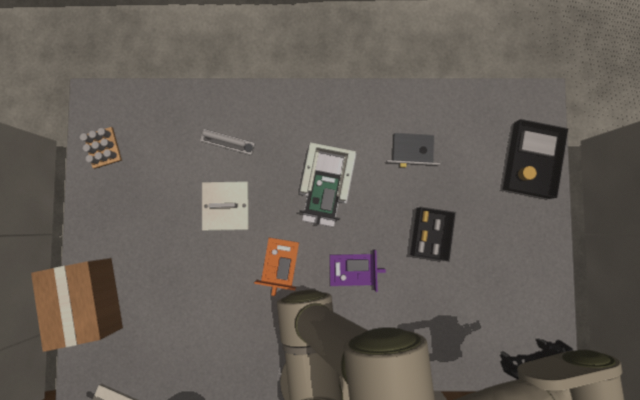

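View pics/side0.png

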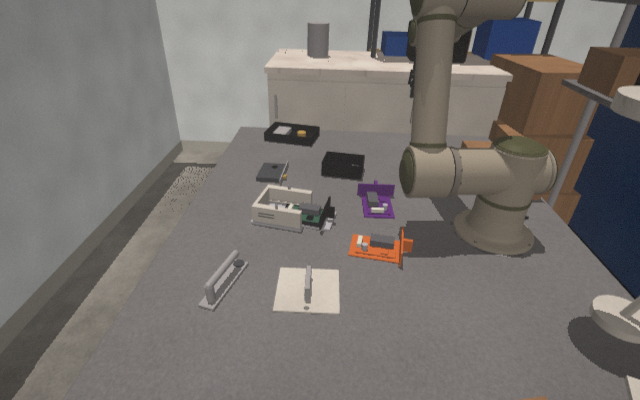

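Top: the housing is around (330,175) px with the tray half out at (320,215), the cover is at (225,206), and the orange and purple look-alikes are at (280,262) and (353,270). I'll enlarge the housing and the cover.

```bash
cat > h.py <<'E'
import numpy as np, cv2, pickle
from rig import *
def ray(c,px):
    K=np.array([[c['fx'],0,c['cx']],[0,c['fy'],c['cy']],[0,0,1.]])
    R=cv2.Rodrigues(np.array(c['rvec'],float))[0]; t=np.array(c['tvec'],float).reshape(3)
    return -R.T@t, R.T@np.linalg.inv(K)@np.array([px[0],px[1],1.])
def atz(c,px,z):
    o,d=ray(c,px); return o+d*(z-o[2])/d[2]
def proj(c,P):
    K=np.array([[c['fx'],0,c['cx']],[0,c['fy'],c['cy']],[0,0,1.]])
    return cv2.projectPoints(np.array(P,float).reshape(-1,1,3),np.array(c['rvec'],float),np.array(c['tvec'],float),K,None)[0].reshape(-1,2)
def crop(im,x,y,w,h,k):
    return cv2.resize(im[y:y+h,x:x+w,::-1],None,fx=k,fy=k,interpolation=cv2.INTER_CUBIC)
E
python3 - <<'E'
from h import *
t=pickle.load(open('top0.pkl','rb'));s=pickle.load(open('side0.pkl','rb'))
a=crop(t['image'],290,135,80,100,5); b=crop(t['image'],190,170,70,70,5)
c=crop(s['image'],245,180,100,60,4); 
o=np.zeros((600,800,3),np.uint8); o[:500,:400]=a; o[:350,400:750]=b; o[355:595,400:800]=c
cv2.imwrite('pics/crops.png',o)
E
```

```text
(no output)
```

View pics/crops.png

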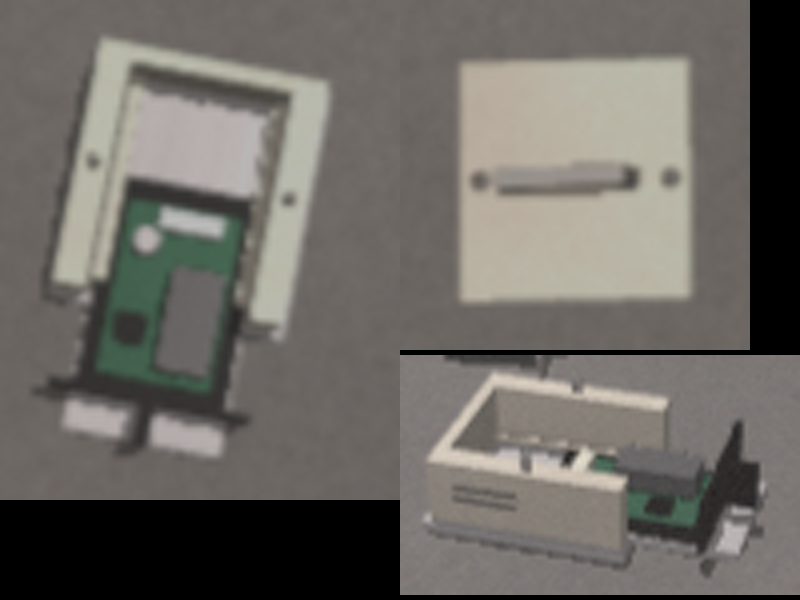

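The crops show the pins at about (308.5,166.9) and (347.3,174.5) top px. The cover holes are at about (205.9,205.9) and (243.9,205.5), and the tab end is at about (315.4,225).

```bash
python3 - <<'E'
from h import *
t=pickle.load(open('top0.pkl','rb'));s=pickle.load(open('side0.pkl','rb'))
f=lambda x,y,ox,oy,k=5:((x+.5)/k-.5+ox,(y+.5)/k-.5+oy)
H=lambda x,y,z:atz(t,f(x,y,290,135),z)
C=lambda x,y,z:atz(t,f(x-400,y,190,170),z)
pa,pb=H(93,160,72),H(289,200,72); print('pins',pa,pb,(pa+pb)/2,np.hypot(*(pa-pb)[:2]),'ang',np.degrees(np.arctan2(*(pa-pb)[:2]*[-1,1])))
r=[H(*p,60) for p in((100,38),(330,82),(283,335),(50,288))]; print('rim',np.round(r,1),np.mean(r,0), 'ang',np.degrees(np.arctan2(-(r[0]-r[1])[0],(r[0]-r[1])[1])),np.degrees(np.arctan2((r[0]-r[3])[1],(r[0]-r[3])[0])))
print('panel',H(40,388,52),H(245,420,52),'tab',H(128,450,54))
ha,hb=C(480,180,3),C(670,178,3);print('holes',ha,hb,(ha+hb)/2,np.hypot(*(ha-hb)[:2]))
r=[C(*p,5) for p in((459,60),(690,57),(692,297),(460,300))];print('cover',np.round(r,1),np.mean(r,0))
g=lambda x,y:f(x-400,y-355,245,180,4)
print('side pins px',g(527,460),g(576,385),'pred',proj(s,[pa,pb]))
for e in (5,): print('hole px pred side',proj(s,[ha,hb,(ha+hb)/2+[0,0,42]]))
E
```

```text
pins [647.9604445   27.26822001  72.        ] [623.89464358 -89.37654383  72.        ] [635.92754404 -31.05416191  72.        ] 119.10148489600533 ang -11.657524216236762
rim [[ 724.4   23.6   60. ]
 [ 697.4 -115.4   60. ]
 [ 544.2  -86.2   60. ]
 [ 572.5   53.3   60. ]] [634.61755601 -31.18679108  60.        ] ang -11.00211233994573 -11.08144680622279
panel [512.85467658  59.57404978  52.        ] [493.57469034 -63.69949062  52.        ] tab [475.58896353   6.5718052   54.        ]
holes [535.65416066 352.08951848   3.        ] [536.8691682 232.5351652   3.       ] [536.26166443 292.31234184   3.        ] 119.56052706202445
cover [[611.4 366.3   5. ]
 [613.2 220.5   5. ]
 [462.2 217.4   5. ]
 [460.4 362.5   5. ]] [536.78858996 291.65176231   5.        ]
side pins px (276.375, 205.875) (288.625, 187.125) pred [[276.63889109 204.43726188]
 [289.49632543 185.50975222]]
hole px pred side [[305.94527011 308.35817286]
 [309.20399747 272.26371646]
 [307.84476975 276.18908484]]
```

Housing is at about (635.5,-31) with yaw about -11.2°. The tray is about 55 mm out, and the cover is at about (536.5,292) with yaw about -0.5°. I'll move over to the tab.

```bash
python3 -m handwheel '[[[25,50,0,0,0,-3.05,-1],[25,50,0,0,0,-3.05,-1],[25,50,0,0,0,-3.05,-1],[25,50,0,0,0,-3.05,-1],[25,50,0,0,0,-3.05,-1],[25,50,0,0,0,-3.05,-1],[25,50,0,0,0,-3.05,-1],[25,50,0,0,0,-3.05,-1]]]' 60; python3 -m handwheel '[[[25,50,0,0,0,-3.05,-1],[25,50,0,0,0,-3.05,-1],[0,0,0,0,0,0,-1],[0,0,0,0,0,0,-1]]]'; python3 - <<'E'
from h import *
s=sense(); c=capture('wrist'); pickle.dump((s,c),open('w1.pkl','wb'))
print(s['eef_pos'],s['ee_rot'],c['hand_eye'],c['fx'],c['cx'],c['cy'])
cv2.imwrite('pics/w1.png',c['image'][:,:,::-1])
E
```

```text
time_s: 1.1
eef_pos: [373.9, -93.7, 239.3]
ee_rot: [0.0, 0.999, -0.046, 0.0]
force: [-0.0, -0.5, 0.0]
grip_width: 0.001
grip_force: 0.0
time_s: 1.6
eef_pos: [423.2, 4.3, 239.1]
ee_rot: [0.0, 0.995, -0.097, -0.0]
force: [-1.1, 0.0, -0.2]
grip_width: -0.003
grip_force: 0.0
[423.22004246   4.27822449 239.05201592] [ 6.80169885e-05  9.95259569e-01 -9.72535730e-02 -3.56791643e-04] [[-9.81094254e-05 -9.63226237e-01 -2.68691658e-01  6.87215905e+01]
 [ 9.99999841e-01 -2.43731761e-04  5.08610571e-04 -2.93664963e-02]
 [-5.55395738e-04 -2.68691565e-01  9.63226108e-01 -1.35036591e+02]
 [ 0.00000000e+00  0.00000000e+00  0.00000000e+00  1.00000000e+00]] 347.8655667260839 317.4177584184813 195.26634791963758
```

View pics/w1.png

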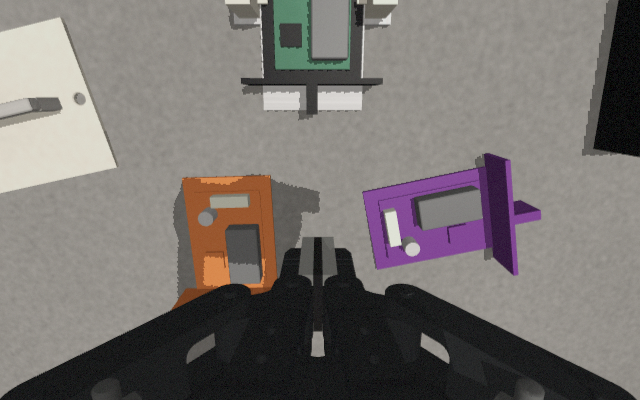

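Wrist view: the tab's front end is at (312,113), the panel runs level along row 81 so the yaw is right, and the apron's white corners are at about (263,110) and (362,109). The gap between the look-alikes (x 275 to 365 px) is narrow.

```bash
cat >> h.py <<'E'
from scipy.spatial.transform import Rotation as Rn
def wcam(s,c):
    q=np.array(s['ee_rot']); T=np.eye(4); T[:3,:3]=Rn.from_quat(q[[1,2,3,0]]).as_matrix(); T[:3,3]=s['eef_pos']
    M=np.linalg.inv(T@np.array(c['hand_eye'])); d=dict(c); d['rvec']=cv2.Rodrigues(M[:3,:3])[0]; d['tvec']=M[:3,3]; return d
E
python3 - <<'E'
from h import *
w=wcam(*pickle.load(open('w1.pkl','rb')))
for n,p,z in (('tab',(312,112),54),('tab left bottom',(312,113),30),('panL',(242,80),52),('panR',(382,80),52),('apL',(263,109),8),('apR',(362,109),8),('rimL',(226,24),60),('rimR',(396,24),60),('orange c',(270,177),12),('purple c',(362,190),12),('purple',(376,268),12),('orange',(275,290),52),('hole',(80,98),4)): print(n,np.round(atz(w,p,z),1))
E
```

```text
tab [479.8  -2.1  54. ]
tab left bottom [478.   -1.4  30. ]
panL [518.5  52.9  52. ]
panR [494.6 -67.9  52. ]
apL [490.8  47.4   8. ]
apR [471.2 -51.9   8. ]
rimL [562.9  53.3  60. ]
rimR [535.7 -84.1  60. ]
orange c [421.  56.  12.]
purple c [387.8 -37.9  12. ]
purple [293.2 -38.8  12. ]
orange [310.5  71.3  52. ]
hole [537.7 229.2   4. ]
```

```bash
python3 -m handwheel '[[[5,0,-52,0,0,0,-1],[5,0,-52,0,0,0,-1],[5,0,-52,0,0,0,-1],[5,0,-51,0,0,0,-1],[0,0,0,0,0,0,-1],[0,0,0,0,0,0,-1]]]'; python3 -m handwheel '[[[9.8,-2,0,0,0,0,-1],[9.8,-2,0,0,0,0,-1],[9.8,-2,0,0,0,0,-1],[9.8,-2,0,0,0,0,-1],[9.8,-2,0,0,0,0,-1],[9.8,-2,0,0,0,0,-1]]]'
```

```text
time_s: 2.4
eef_pos: [444.2, 3.6, 34.1]
ee_rot: [0.0, 0.995, -0.098, 0.001]
force: [1.5, 1.1, 0.6]
grip_width: -0.002
grip_force: 0.0
time_s: 3.15
eef_pos: [502.8, -7.6, 32.2]
ee_rot: [-0.0, 0.995, -0.098, -0.0]
force: [-2.9, 0.7, 3.3]
grip_width: 0.001
grip_force: 1.6
```

```bash
python3 -m handwheel '[[[4.9,-1,0,0,0,0,-1],[4.9,-1,0,0,0,0,-1],[2.9,-0.6,0,0,0,0,-1],[0,0,0,0,0,0,-1]]]';python3 - <<'E'
from h import *
s=sense(); c=capture('wrist'); pickle.dump((s,c),open('w2.pkl','wb'));t=capture('top')
im=c['image'][:,:,::-1]; o=np.zeros((600,800,3),np.uint8); o[:400,:640]=im; o[400:600,:320]=crop(t['image'],285,130,80,50,4); o[400:,320:]=crop(c['image'],260,160,120,50,4)[:200]
cv2.imwrite('pics/w2.png',o)
E
```

```text
time_s: 3.65
eef_pos: [515.3, -10.2, 32.3]
ee_rot: [0.0, 0.995, -0.098, 0.0]
force: [-0.8, 0.1, 0.2]
grip_width: -0.003
grip_force: 0.0
```

View pics/w2.png

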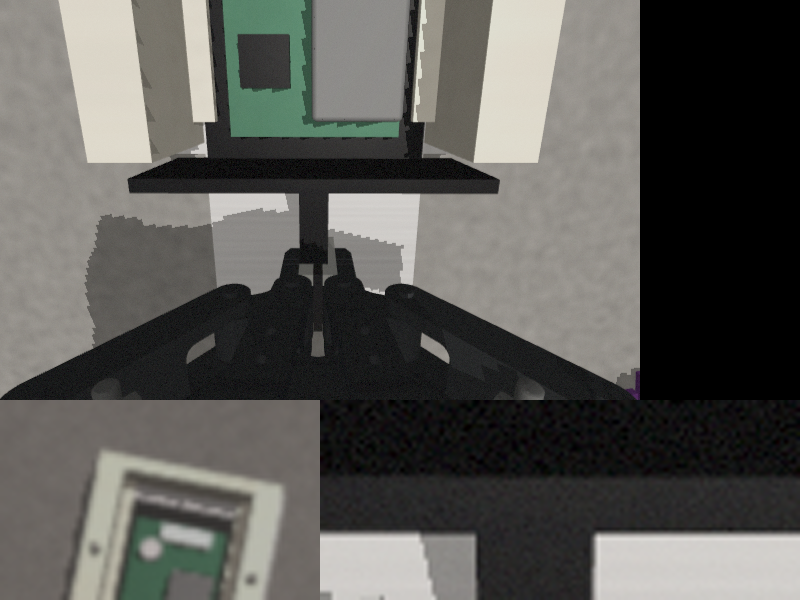

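The tray's panel (row ~160–192) still has a small gap to the wall fronts, and the fingers are on the tab. I'll keep pushing until the force rises.

```bash
python3 -m handwheel '[[[2.9,-0.6,0,0,0,0,-1],[2.9,-0.6,0,0,0,0,-1],[0,0,0,0,0,0,-1]]]';python3 -m handwheel '[[[2,-0.4,0,0,0,0,-1],[0,0,0,0,0,0,-1]]]';python3 -m handwheel '[[[2,-0.4,0,0,0,0,-1],[0,0,0,0,0,0,-1]]]'
```

```text
time_s: 4.12
eef_pos: [521.2, -11.4, 32.3]
ee_rot: [0.0, 0.995, -0.098, 0.0]
force: [-0.4, 0.0, 0.1]
grip_width: 0.002
grip_force: 0.0
time_s: 4.38
eef_pos: [521.9, -11.6, 32.2]
ee_rot: [-0.0, 0.995, -0.098, -0.001]
force: [-6.4, 0.3, 4.6]
grip_width: -0.003
grip_force: 3.2
time_s: 4.62
eef_pos: [521.9, -11.5, 32.1]
ee_rot: [-0.0, 0.995, -0.097, -0.004]
force: [-18.5, 1.7, 12.9]
grip_width: 0.003
grip_force: 8.9
```

Home: the panel stalled against the walls at 18 N. Next I'll back off, rise, turn about +100.7°, and head for the cover, opening on the way.

```bash
python3 -m handwheel '[[[-10,2,0,0,0,0,-1],[-10,2,0,0,0,0,-1],[0,0,52,0,0,0,-1],[0,0,52,0,0,0,-1],[0,0,52,0,0,10.07,-1],[0,0,51,0,0,10.07,-1],[5,40,0,0,0,10.07,1],[5,40,0,0,0,10.07,1]]]'; python3 -m handwheel '[[[5,40,0,0,0,10.07,1],[5,40,0,0,0,10.07,1],[5,40,0,0,0,10.07,1],[5,40,0,0,0,10.07,1],[0,0,0,0,0,10.07,1],[0,0,0,0,0,10.07,1],[0,0,0,0,0,0,1],[0,0,0,0,0,0,1]]]'; python3 - <<'E'
from h import *
s=sense(); c=capture('wrist'); pickle.dump((s,c),open('w3.pkl','wb')); print(s['eef_pos'],s['ee_rot'])
cv2.imwrite('pics/w3.png',c['image'][:,:,::-1])
E
```

```text
time_s: 5.62
eef_pos: [514.9, 72.7, 239.8]
ee_rot: [0.0, 0.967, 0.253, 0.001]
force: [0.2, -1.2, 0.1]
grip_width: 0.418
grip_force: 0.0
time_s: 6.62
eef_pos: [534.7, 231.8, 239.3]
ee_rot: [0.0, 0.711, 0.703, 0.0]
force: [-0.4, -0.0, -1.0]
grip_width: 1.002
grip_force: 0.0
[534.72334937 231.77574292 239.29231224] [4.45924379e-05 7.11451895e-01 7.02734796e-01 7.44896321e-05]
```

View pics/w3.png

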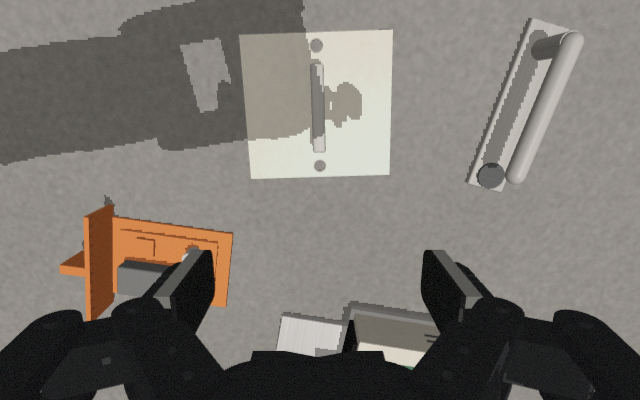

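Cover holes at (316.5,46) and (320,165.5), bar from (317,60) to (319,153), plate corners at (239,35), (393,29), (390,175) and (251,179).

```bash
python3 - <<'E'
from h import *
s,c=pickle.load(open('w3.pkl','rb')); w=wcam(s,c)
a,b=atz(w,(316.5,46),4),atz(w,(320,165.5),4); print('holes',a,b,(a+b)/2,np.hypot(*(a-b)[:2]),np.degrees(np.arctan2(-(a-b)[0],(a-b)[1])))
r=[atz(w,p,5) for p in((239,35),(393,29),(390,175),(251,179))];print(np.round(r,1),np.mean(r,0))
a,b=atz(w,(317,60),45),atz(w,(319,153),45); print('bar',a,b,(a+b)/2)
print('yaw tool',Rn.from_quat(np.array(s['ee_rot'])[[1,2,3,0]]).as_matrix()[:,0])
E
```

```text
holes [535.86380224 349.28856016   4.        ] [538.07048399 229.65137911   4.        ] [536.96714311 289.46996963   4.        ] 119.65753019873388 1.0566883516976657
[[460.3 360.1   5. ]
 [610.5 363.6   5. ]
 [613.9 218.5   5. ]
 [462.8 215.9   5. ]] [536.85954444 289.48767677   5.        ]
bar [536.21907201 332.25299424  45.        ] [537.06451849 249.43487635  45.        ] [536.64179525 290.8439353   45.        ]
yaw tool [1.23276020e-02 9.99924011e-01 4.33182643e-05]
```

```bash
python3 -m handwheel '[[[1,30,-40,0,0,0.8,1],[1,28,-40,0,0,0.8,1],[0,0,-50,0,0,0,1],[0,0,-40,0,0,0,1],[0,0,-22,0,0,0,1],[0,0,-20,0,0,0,1],[0,0,0,0,0,0,1],[0,0,0,0,0,0,1]]]'; python3 -m handwheel '[[[0,0,0,0,0,0,-1],[0,0,0,0,0,0,-1],[0,0,0,0,0,0,-1],[0,0,0,0,0,0,-1],[0,0,0,0,0,0,-1],[0,0,0,0,0,0,-1],[0,0,0,0,0,0,-1]]]' 80
```

```text
time_s: 7.68
eef_pos: [537.3, 290.0, 28.3]
ee_rot: [0.0, 0.701, 0.714, 0.001]
force: [0.6, 0.2, 0.5]
grip_width: 1.001
grip_force: 0.0
time_s: 8.55
eef_pos: [536.8, 289.9, 27.6]
ee_rot: [0.0, 0.7, 0.714, 0.0]
force: [-2.9, -0.9, 6.4]
grip_width: 0.127
grip_force: 79.0
```

```bash
python3 -m handwheel '[[[0,0,20,0,0,0,-1],[0,0,35,0,0,0,-1],[0,0,40,0,0,0,-1],[0,0,30,0,0,0,-1],[12.4,-40.1,0,0,0,-1.53,-1],[12.4,-40.1,0,0,0,-1.53,-1],[12.4,-40.1,0,0,0,-1.53,-1],[12.4,-40.1,0,0,0,-1.53,-1]]]'; python3 -m handwheel '[[[12.4,-40.1,0,0,0,-1.53,-1],[12.4,-40.1,0,0,0,-1.53,-1],[12.4,-40.1,0,0,0,-1.53,-1],[12.4,-40.1,0,0,0,-1.53,-1],[0,0,-20,0,0,0,-1],[0,0,0,0,0,0,-1],[0,0,0,0,0,0,-1]]]';python3 - <<'E'
from h import *
s=sense(); o=np.zeros((600,800,3),np.uint8)
c={n:capture(n) for n in('wrist','side','top')}; pickle.dump((s,c),open('w4.pkl','wb'))
print(s['eef_pos'],s['ee_rot'])
o[:400,:640]=c['wrist']['image'][:,:,::-1]; o[400:,:400]=crop(c['side']['image'],240,160,100,50,4); o[400:,400:]=crop(c['top']['image'],280,140,100,50,4)
cv2.imwrite('pics/w4.png',o)
E
```

```text
time_s: 9.55
eef_pos: [586.3, 128.1, 151.3]
ee_rot: [-0.001, 0.738, 0.675, -0.001]
force: [0.6, 0.9, -3.1]
grip_width: 0.121
grip_force: 78.5
time_s: 10.42
eef_pos: [636.0, -30.5, 132.5]
ee_rot: [-0.0, 0.772, 0.635, -0.0]
force: [0.9, 1.1, -3.0]
grip_width: 0.127
grip_force: 78.4
[635.99117573 -30.45615768 132.50313562] [-5.11094779e-05  7.72207602e-01  6.35370299e-01 -1.18670776e-05]
```

View pics/w4.png

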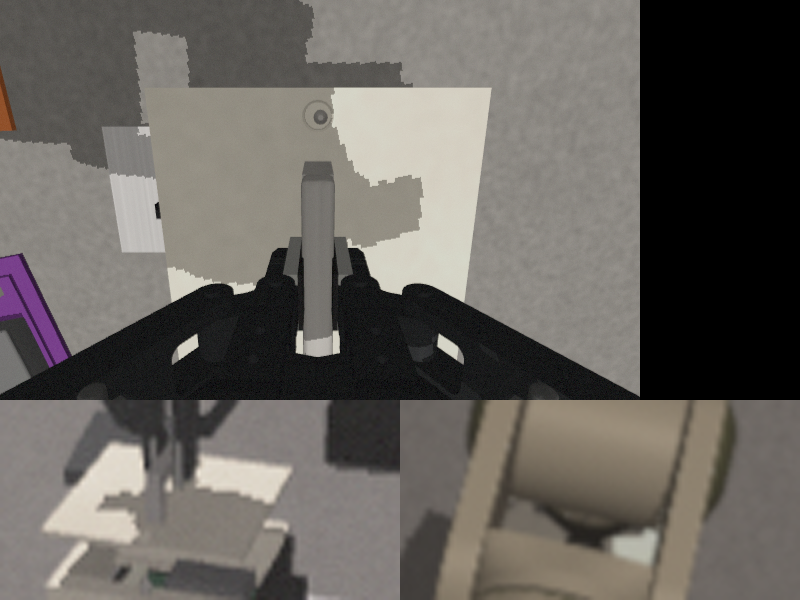

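Through the near hole, centred at (317.5,115), the pin tip shows at (320.5,116.5) in the wrist view. I'll work out the offset.

```bash
python3 - <<'E'
from h import *
s,c=pickle.load(open('w4.pkl','rb')); w=wcam(s,c['wrist'])
cv2.imwrite('pics/w4b.png',np.hstack([crop(c['wrist']['image'],290,90,55,50,8)]))
z=s['eef_pos'][2]-27.6
h=atz(w,(317.5,115),z+5); p=atz(w,(320.5,116.5),74)
R=Rn.from_quat(np.array(s['ee_rot'])[[1,2,3,0]]).as_matrix(); yaw=np.degrees(np.arctan2(R[1,0],R[0,0]))
print('hole',h,'pin',p,'diff',p-h,'yaw tool-90',yaw-90)
print('hole-tcp in tool',R.T@(h-s['eef_pos']))
E
```

```text
hole [648.48547316  28.99938844 109.90313562] pin [649.59557191  26.32656239  74.        ] diff [  1.11009875  -2.67282606 -35.90313562] yaw tool-90 -11.105091468838964
hole-tcp in tool [60.7477364   0.81079042 22.60275591]
```

View pics/w4b.png

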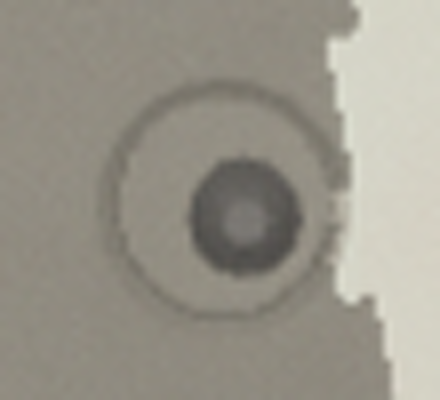

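The hole ring is centred at (317.3,114.6) and the pin tip at (320.1,117.1), so I need to move about (+1,-3). I'll correct, descend to just above the pins and check again.

```bash
python3 -m handwheel '[[[1,-3,-12,0,0,0,-1],[0,0,-12,0,0,0,-1],[0,0,0,0,0,0,-1],[0,0,0,0,0,0,-1]]]';python3 - <<'E'
from h import *
s=sense(); c=capture('wrist'); pickle.dump((s,c),open('w5.pkl','wb')); print(s['eef_pos'])
o=np.vstack([crop(c['image'],290,90,55,50,8)]); cv2.imwrite('pics/w5.png',o)
E
```

```text
time_s: 11.08
eef_pos: [637.1, -33.9, 108.4]
ee_rot: [0.0, 0.772, 0.635, 0.0]
force: [0.3, -0.2, -3.9]
grip_width: 0.122
grip_force: 78.4
[637.09051144 -33.90797621 108.37876774]
```

View pics/w5.png

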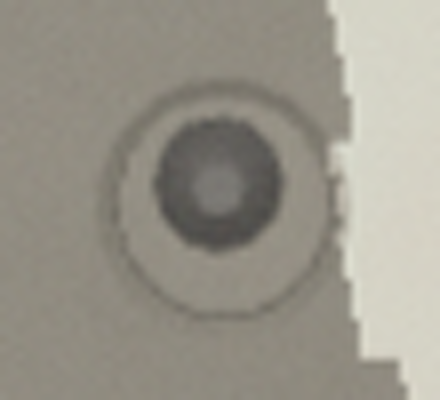

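Pin tip at (316.8,113.1) against the hole centre at (317.3,114.6).

```bash
python3 - <<'E'
from h import *
s,c=pickle.load(open('w5.pkl','rb')); w=wcam(s,c)
z=s['eef_pos'][2]-27.6
h=atz(w,(317.3,114.6),z+5); p=atz(w,(316.8,113.1),74); print(h,p,p-h)
E
```

```text
[649.57549355  25.72441303  85.77876774] [649.36539108  25.94596416  74.        ] [ -0.21010247   0.22155113 -11.77876774]
```

Aligned to within 0.3 mm. I'll lower it.

```bash
python3 -m handwheel '[[[0,0,-6,0,0,0,-1],[0,0,-6,0,0,0,-1],[0,0,-5,0,0,0,-1],[0,0,0,0,0,0,-1],[0,0,0,0,0,0,-1]]]'; python3 -m handwheel '[[[0,0,-2,0,0,0,-1],[0,0,-2,0,0,0,-1],[0,0,0,0,0,0,-1],[0,0,0,0,0,0,-1]]]'
```

```text
time_s: 11.75
eef_pos: [637.1, -33.9, 91.5]
ee_rot: [0.0, 0.772, 0.635, 0.0]
force: [0.8, 0.1, -3.7]
grip_width: 0.125
grip_force: 78.5
time_s: 12.25
eef_pos: [637.1, -33.9, 87.6]
ee_rot: [0.0, 0.772, 0.635, 0.0]
force: [-2.0, -0.1, 0.4]
grip_width: 0.126
grip_force: 78.9
```

Contact is at the expected height. I'll settle it, release, rise and check.

```bash
python3 -m handwheel '[[[0,0,-0.5,0,0,0,-1],[0,0,0,0,0,0,-1],[0,0,0,0,0,0,1],[0,0,0,0,0,0,1],[0,0,0,0,0,0,1],[0,0,0,0,0,0,1],[0,0,0,0,0,0,1],[0,0,0,0,0,0,1]]]'; python3 -m handwheel '[[[0,0,20,0,0,0,1],[0,0,40,0,0,0,1],[0,0,50,0,0,0,1],[-30,-20,30,0,0,0,1],[-30,-40,0,0,0,0,1],[-30,-40,0,0,0,0,1],[0,0,0,0,0,0,1],[0,0,0,0,0,0,1]]]';python3 - <<'E'
from h import *
s=sense(); c={n:capture(n) for n in('wrist','side','top')}; pickle.dump((s,c),open('w6.pkl','wb')); print(s['eef_pos'])
o=np.zeros((600,800,3),np.uint8)
o[:400,:640]=c['wrist']['image'][:,:,::-1]; o[400:,:400]=crop(c['side']['image'],240,175,100,50,4); o[400:,400:]=crop(c['top']['image'],280,140,100,50,4)
cv2.imwrite('pics/w6.png',o)
E
```

```text
time_s: 13.25
eef_pos: [637.0, -33.9, 86.8]
ee_rot: [-0.0, 0.772, 0.635, -0.0]
force: [0.2, -0.2, 0.3]
grip_width: 1.001
grip_force: 0.0
time_s: 14.25
eef_pos: [547.3, -133.6, 226.9]
ee_rot: [0.0, 0.772, 0.635, 0.0]
force: [-0.4, 0.4, 0.3]
grip_width: 1.002
grip_force: 0.0
[ 547.26192536 -133.61584048  226.92378396]
```

View pics/w6.png

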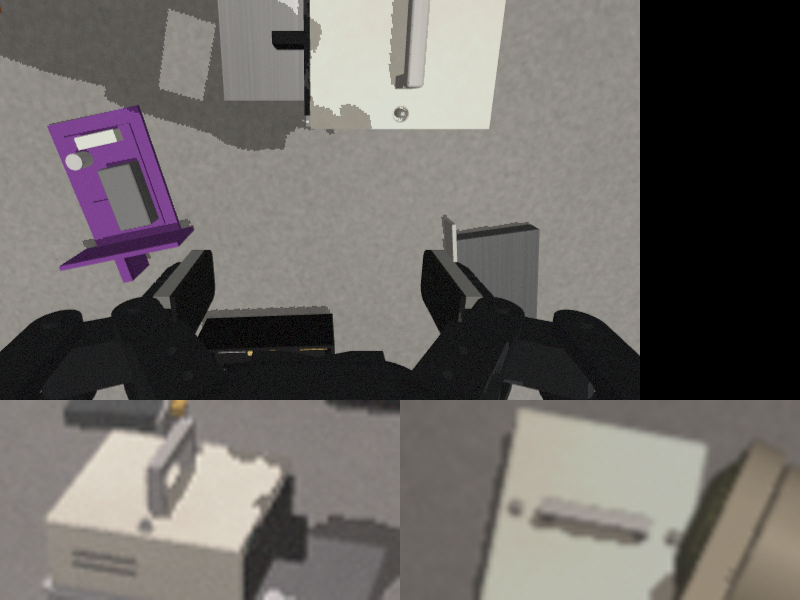

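The cover lies flat on the housing with both pins showing through its holes: pin_b at wrist (401,114), and both in the top crop at (516,507) and (672,537). The tray panel is flush at the front. I'll hand in.

```bash
python3 -c "
from rig import *
print(finish_job())"
```

```text
the job is handed in; nothing more can be done
None
```

The tray is pushed fully home, and the cover sits flat on the housing with both pins through its holes. I released it and handed the job in after about 14 s of the 56 s allowed; the hand-in call returned no verdict.

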